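# Load a specimen jar into the tube imager

### The arm

A 6-joint arm with a two-finger parallel gripper is mounted at the origin on the work surface. World frame = base frame: x ahead of the robot, y to its left, z up, the work surface at z = 0. Lengths are in m, angles in rad, forces in N, time in s.
With the tool pointing down it reaches from about 0.225 to 0.875 m from the base axis. Payload 3.4 kg.
Tool frame: the origin (TCP) lies between the finger pads; the fingertips stand 8 mm ahead of it and the grasp point (between the pads) lies 11 mm behind it; z points along the fingers, y is the line along which they close (so a half turn about z gives the same grasp; the last joint's range is limited). The gripper opens to 85 mm and grips with 20 to 120 N. Pads are 22 mm wide; open, the fingers measure 114 mm over their backs; the gripper's body (76 mm by 85 mm) begins 54 mm behind the grasp point. The pads swing forward as they close: fully open they stand 13 mm farther back than shut.
Start: joints at [1.006, 0.276, 1.505, -0, 1.361, -0.121], TCP at [0.247, 0.519, 0.239] pointing down, gripper open.
Joint ranges: [-2.89, 2.89], [-0.75, 2.08], [0.22, 2.7], [-1.18, 4.32], [0.11, 2.71], [-2.7, 2.7]. Speed limits (rad/s): [2.57, 2.57, 3.14, 3.14, 3.14, 3.14].

### API

Orientations are given as a unit quaternion [w, x, y, z].
In Python, from rig import manip, optics, finder gives the robot as it stands.
- The arm moves only by the tool servo_tool, never from a script. Its argument "increments" is a list of rows, each a list of 7 numbers: the shift along the tool's x, y, z in cm, then the turn, a rotation vector about the tool's x, y, z in degrees, then the closure, from -1 (fully open) to 1 (shut). In form: [[x, y, z, rx, ry, rz, gripper], ...]. A call has exactly 5 rows; each row shifts and turns the commanded pose from where the row before left it, along the tool's axes as they then stand; what a row does not reach is not made up. A row lasts 1/10 s, in which the tool goes at most 50 mm and 8.59 degrees, less where a joint would pass 70% of its speed; a pose out of reach is approached as far as the arm can. A call is refused whole if a number of a shift passes 5 or a number of a turn 8.59, either way. A call with a gripper value outside its range is refused whole. The fingers move at their own pace and stop on an object; "squeeze" is the grip in N (left out, the last holds). Time passes only in rows, so rows that do not move let the fingers close, or fill a call up. It gives the time, the measured TCP pose, the force, the opening and the grip force at its end, in the units of the state.
- manip.get_state(): the state, without advancing time (a new reading comes with each control period).
- optics.get_image(name): name is "scene" or "top" or "wrist"; returns the picture (384x512x3 uint8, red, green, blue); there is no depth.
- optics.get_calibration(name): a dict with "fov_y" (degrees; the focal length in pixels is half the picture's height over the tangent of half this angle, whatever the lens; pixels are square), "cx", "cy" (the principal point, pixels), "world_to_cam" (4x4, takes a point from world to camera coordinates). Camera axes: x right, y down, z forward; pixel columns grow to the right and rows downward; lengths in m; the calibration is good to about 2 mm. A picture is of the moment at which its call begins: read the wrist's pose just before it. get_calibration takes no time and is no camera call; for the wrist camera it gives the pose at the moment of the call.
- manip.sign_off(): hands the job in; it is judged then, once.
Trained networks look in the newest picture that a camera, given by its name, has taken for a name from the list of things; names that differ only in an ending like _2 or _b are one class to them, and where a whole thing is asked for, a point or a joint stands for the part that bears it (a point fixed in the world has none). Each returns a list of dicts, best first, with "p" (0 to 1); they miss things now and then, are a little off and sometimes report something else, mostly with a low value. They report only what shows in the picture. A call takes as long as a camera call. They do not tell look-alikes from the thing itself.
- finder.silhouettes(label, camera): "region" (384x512 bool, what is visible of it) and "box" ([centre column, centre row, width, height] in pixels, round what is visible of it).
- finder.tip_of(label, camera): "at" ([column, row] in pixels: a listed point, or the origin of a listed thing).
The state is a dict: "clock": time; "qpos": joint angles; "qd": joint speeds; "effort": joint torques, N m; "position": TCP position; "ee_rot": TCP orientation; "contact_force": force on the tool from outside, world axes, zero at the start; "moment": the same for the moment, N m; "width": finger opening in m; "gripper_force": force on a finger pad.
Only numpy, scipy, OpenCV 4.12 (cv2) and the standard library are available. Lean on these libraries where they do the work, as an engineer would, in place of code of your own. Each camera call takes 0.05 s, during which the arm holds its last target. There are 200 camera calls.

### The job

Slide the grey carrier tray out of its parking bay and set it down in the dock in front of the imager, its low lip towards the lane and its upright end tab pointing away from the imager. Then take the paddle and with it gently roll the glass jar along the lane until it lies in the tray, and stand the paddle back upright on its rubber mat. Last, slide the loaded tray by its end tab fully home into the imager; never touch the jar with the gripper, let it leave the lane and tray, or knock the other things about.

Things in the scene. Friction and masses are not known exactly. Their poses are not given: they have to be found in the camera images.
- station: Fixed imaging station: dock, lane and imager. Origin on the bench under the dock's centre; +x points into the imager's mouth, +y along the lane away from the dock. The dock floor is 6 mm high, bounded at y = -42 mm by a rail 14 mm high and at y = +25 mm by the lane floor's end.
- dock (a point): Where point tray_rib lies when the tray is rightly set in the dock (station axes; 31 mm to -y of the station's origin, 48 mm above the bench). The tray has 5 mm of play to either side in y; along x, within 10 mm of this point is right.
- home (a point): Where point tray_rib lies when the tray is fully home in the imager, against the stop inside: 143 mm further along +x than the dock point (station axes).
- mouth (a point): Middle of the foot of the imager's mouth, 75 mm to +x and 7 mm to -y of the station's origin, 6 mm high (station axes). Opening 80 mm wide, up to 68 mm above the bench. The white imager spans 85 mm to -y and 95 mm to +y of here; its low hood is 78 mm high and 70 mm deep (x), the body behind it 130 mm high (160 with its knob), to 206 mm from the mouth.
- lane_end (a point): Middle of the lane floor's end edge at the dock, 25 mm to +y of the station's origin, 15 mm above the bench (station axes). From here the lane runs 275 mm to +y, flat and level, to an end stop 35 mm above the bench. Rails, tops 37 mm above the bench, 8 mm thick, stand 98 mm apart (49 mm either side) from 35 mm along the lane to its end.
- tray_rib (a point): Carrying rib of the grey plastic tray (0.28 kg), tray axes, 42 mm above the underside, near the centre of mass. An upright block 60 mm long (x), 12 mm thick (y), from 17 mm below to 16 mm above this point, on a 25 mm high back wall of the same thickness. The jar's axis, once in the bed, is 28 to 33 mm to +y and 16 mm below this point.
- tray: The whole tray; origin on its underside, 31 mm to +y and 42 mm below tray_rib. Without the tab it spans x -68 to +68 mm, y -37 mm (back wall) to +20 mm, where the open side has a lip only 8 mm high over the underside; floor 4 mm thick, end walls 25 mm high.
- tray_tab (a point): Grip point on the tray's end tab, tray axes: 96 mm to -x, 11 mm to +y and 8 mm above tray_rib. The tab is an upright plate 12 mm thick (y), from 28 mm to +x to 16 mm to -x of this point, its top 18 mm above it, 68 mm above the underside. With the tray home this point is 28 mm outside the mouth.
- bay: Fixed sheet-steel parking bay, the tray's start. Origin on the bench, at the parked tray's origin, same axes. Base plate 3 mm thick. Roof, side and back walls box in the tray's end tab: x -131 to -65 mm, y -62 to +46 mm. The roof's underside is 80 mm high and the tab's top 71 mm, so slide the tray (it moves freely) 50 mm or more to +x before lifting.
- bay_roof (a point): Centre of the top face of the bay's roof, 86 mm above the bench.
- mat: The paddle's fixed black rubber mat, 130 x 130 x 3 mm, origin under its centre on the bench.
- paddle_center (a point): Centre of the white plastic paddle (0.14 kg), 55 mm above its underside; it starts upright on the mat, z up. The blade is 72 mm wide (x), 24 mm thick (y), 60 mm high from the underside; above it the grip, 44 mm wide (x), 18 mm thick (y), up to 110 mm above the underside. Front and back are alike.
- paddle: The whole paddle; origin in the middle of its underside, 55 mm below paddle_center.
- jar: Specimen jar: amber glass cylinder 44 mm in diameter, 90 mm long, with a black cap at one end, about 0.16 kg, lying across the lane. Origin at the middle of its axis, 37 mm above the bench on the lane; the body's x runs along the axis (y and z turn as it rolls). It rolls very freely.
- flask: Bystander: amber bottle, 60 mm diameter, 150 mm high, origin under its centre.
- dishes: Bystander: stack of three clear dishes, 88 mm diameter, 44 mm high, origin under its centre.
- disc: Bystander: flat black filter disc, 60 mm diameter, 8 mm high, origin under its centre.
- objective: Bystander: steel microscope objective standing on end, 32 mm diameter, 55 mm high, origin under its centre.
- slidebox: Bystander: blue slide box, 85 (x) x 50 (y) x 32 mm, origin under its centre.
- wash: Bystander: white bottle with a red cap, 66 mm diameter, 130 mm high, origin under its centre.
- tub: Bystander: low white tub, 56 mm diameter, 55 mm high, origin under its centre.
- beaker: Bystander: glass beaker, 68 mm diameter, 80 mm high, origin under its centre.
Mind the look-alikes: they are no part of the job. Leave any purple look-alike of the mat alone. Of the things that look like the paddle, the smaller one is meant.

How it is judged:
On the way, in this order (a step that is already met when the one before it is completed fails the run):
1. the empty tray stands let go in the dock, the jar still on the lane (x of tray_rib in the frame of dock between -0.012 and 0.012 m and y of tray_rib in the frame of dock between -0.008 and 0.008 m and z of tray_rib in the frame of dock between -0.006 and 0.005 m and angle between the x axis of tray_rib and the x axis of dock, either way round below 0.08 rad and angle between tray_rib's own z axis and vertical below 0.05 rad and contact force between the fingers and tray below 0.1 N and y of jar in the frame of dock above 0.08 m), for 0.2 s.
2. the paddle pushes the jar on the lane, the tray in the dock (x of tray_rib in the frame of dock between -0.012 and 0.012 m and y of tray_rib in the frame of dock between -0.008 and 0.008 m and z of tray_rib in the frame of dock between -0.006 and 0.005 m and angle between the x axis of tray_rib and the x axis of dock, either way round below 0.08 rad and angle between tray_rib's own z axis and vertical below 0.05 rad and contact force between paddle and jar above 0.02 N and y of jar in the frame of dock above 0.06 m).
3. the jar lies in the tray's bed, the tray still in the dock (x of tray_rib in the frame of dock between -0.012 and 0.012 m and y of tray_rib in the frame of dock between -0.008 and 0.008 m and z of tray_rib in the frame of dock between -0.006 and 0.005 m and angle between the x axis of tray_rib and the x axis of dock, either way round below 0.08 rad and angle between tray_rib's own z axis and vertical below 0.05 rad and x of jar in the frame of tray_rib between -0.02 and 0.02 m and y of jar in the frame of tray_rib between 0.02 and 0.042 m and z of jar in the frame of tray_rib between -0.024 and -0.011 m), for 0.2 s.
4. the paddle stands upright on its mat, let go, the tray not yet pushed in (horizontal distance between paddle_center and mat below 0.055 m and height (world z) of paddle_center below 0.064 m and angle between paddle_center's own z axis and vertical below 0.1 rad and contact force between the fingers and paddle below 0.1 N and x of tray_rib in the frame of dock below 0.04 m), for 0.2 s.
At the end, for the whole second after the job is handed in: The tray is within 6 mm of fully home in the imager with the jar lying in its bed (within 20 mm of the middle lengthwise, between back wall and lip), and the paddle stands upright (within 0.1 rad) on its mat, within 55 mm of the mat's centre; all at rest and released (x of tray_rib in the frame of home above -0.006 m and y of tray_rib in the frame of home between -0.009 and 0.009 m and z of tray_rib in the frame of home between -0.006 and 0.005 m and x of jar in the frame of tray_rib between -0.02 and 0.02 m and y of jar in the frame of tray_rib between 0.02 and 0.042 m and z of jar in the frame of tray_rib between -0.024 and -0.011 m and horizontal distance between paddle_center and mat below 0.055 m and height (world z) of paddle_center below 0.064 m and angle between paddle_center's own z axis and vertical below 0.1 rad and linear speed of jar below 0.02 m/s and linear speed of each of tray, paddle below 0.01 m/s); the robot touches nothing.
It fails at once if the gripper or arm touches the jar (contact force between any of the fingers, the arm and jar above 0.3 N).
It fails at once if the jar is handled roughly: faster than 0.5 m/s or pressed by the paddle with over 15 N (linear speed of jar above 0.5 m/s or contact force between paddle and jar above 15 N).
It fails at once if the jar leaves the lane and tray: lifted over 15 mm above the lane or fallen to the bench (height (world z) of jar above 0.052 m or height (world z) of jar below 0.028 m).
It fails at once if a bystander is shifted by over 30 mm or tipped (distance of any of flask, dishes, disc, objective, slidebox, wash, tub, beaker from where it was at the start of the episode above 0.03 m or angle between any of flask, dishes, disc, objective, slidebox, wash, tub, beaker's own z axis and vertical above 0.35 rad).
It also fails if it takes over 72 s, if anything falls off the work surface, if the arm or the gripper's body presses on something with over 40 N, if the wrist force passes 120 N, or if a joint passes its speed limit or range.

## Working session

There is one attempt and no reset: what is moved stays moved. The work goes in short steps, Python scripts to look and compute and a tool call to move; the robot and the scene stay as the last step left them, time stands still between calls to the robot, and variables do not carry over. Pictures are saved under pics/ and viewed, at most 10 in all, crops included, and the job is handed in when it is done.

Besides the shell and the picture viewer there is one more tool, called after ">>>" by a JSON object that holds its "fn" and its "kwargs", one argument or row to a line. servo_tool: Moves the arm, as the interface text tells. Its arguments: {"type":"object","properties":{"increments":{"type":"array","items":{"type":"array","items":{"type":"number"}}},"squeeze":{"type":"number"}},"required":["increments"]}

```bash
ls; mkdir -p pics; cat > h.py <<'E'
import numpy as np, cv2
from rig import manip, optics, finder
def cal(n):
    c=optics.get_calibration(n); f=192/np.tan(np.radians(c["fov_y"])/2)
    return f,c["cx"],c["cy"],np.array(c["world_to_cam"])
def proj(n,P,c=None):
    f,cx,cy,T=c or cal(n); p=T[:3,:3]@np.array(P,float)+T[:3,3]
    return np.array([cx+f*p[0]/p[2],cy+f*p[1]/p[2]])
def onz(n,uv,z,c=None):
    f,cx,cy,T=c or cal(n); R=T[:3,:3]; o=-R.T@T[:3,3]
    d=R.T@np.array([(uv[0]-cx)/f,(uv[1]-cy)/f,1.]); return o+d*(z-o[2])/d[2]
E
python3 - <<'E'
from h import *
a=optics.get_image("scene"); b=optics.get_image("top")
cv2.imwrite("pics/scene0.png",a[:,:,::-1]);cv2.imwrite("pics/top0.png",b[:,:,::-1])
H=dict(dock=.048,home=.048,mouth=.006,lane_end=.015,tray_rib=.045,tray_tab=.053,bay_roof=.086,mat=0.003,paddle_center=.055,jar=.037,flask=0,dishes=0,disc=0,objective=0,slidebox=0,wash=0,tub=0,beaker=0,station=0,bay=0,tray=.003,paddle=0)
for n in ("top","scene"):
    c=cal(n); print(n,c[0],"campos",(-c[3][:3,:3].T@c[3][:3,3]).round(3))
    for l,z in H.items():
        r=finder.tip_of(l,n)
        print(l,[(round(d["p"],2),np.round(d["at"]).tolist(),onz(n,d["at"],z,c)[:2].round(3).tolist()) for d in r[:3]])
E
```

```text
pics
top 444.7162525715252 campos [0.346 0.032 1.451]
dock [(0.86, [285.0, 177.0], [0.549, -0.077])]
home [(0.74, [284.0, 129.0], [0.706, -0.078])]
mouth [(0.94, [277.0, 155.0], [0.63, -0.056]), (0.21, [274.0, 177.0], [0.554, -0.045])]
lane_end [(0.6, [271.0, 173.0], [0.567, -0.033])]
tray_rib [(0.77, [388.0, 195.0], [0.485, -0.404]), (0.45, [370.0, 137.0], [0.675, -0.356])]
tray_tab []
bay_roof [(0.8, [383.0, 229.0], [0.377, -0.373]), (0.5, [182.0, 125.0], [0.712, 0.246])]
mat [(0.91, [117.0, 265.0], [0.278, 0.465]), (0.73, [152.0, 204.0], [0.473, 0.355])]
paddle_center [(0.84, [144.0, 206.0], [0.461, 0.368]), (0.72, [238.0, 176.0], [0.553, 0.074]), (0.68, [161.0, 287.0], [0.21, 0.314])]
jar [(0.73, [238.0, 173.0], [0.566, 0.073])]
flask [(0.7, [185.0, 127.0], [0.729, 0.25]), (0.67, [286.0, 173.0], [0.567, -0.085]), (0.58, [334.0, 215.0], [0.427, -0.237])]
dishes [(0.85, [221.0, 118.0], [0.756, 0.131])]
disc [(0.53, [333.0, 217.0], [0.422, -0.235])]
objective [(0.5, [238.0, 227.0], [0.395, 0.075]), (0.47, [151.0, 202.0], [0.48, 0.359])]
slidebox [(0.87, [210.0, 229.0], [0.388, 0.169
[... 1580 characters left out ...]
.671, -0.147])]
dishes [(0.65, [198.0, 261.0], [0.763, 0.131])]
disc [(0.57, [233.0, 171.0], [0.425, -0.217]), (0.3, [186.0, 205.0], [0.674, -0.137]), (0.16, [266.0, 306.0], [0.685, 0.389])]
objective [(0.41, [284.0, 205.0], [0.384, 0.069])]
slidebox [(0.67, [298.0, 220.0], [0.39, 0.162]), (0.57, [234.0, 172.0], [0.422, -0.211])]
wash [(0.83, [262.0, 305.0], [0.691, 0.379]), (0.37, [221.0, 133.0], [0.31, -0.513])]
tub [(0.76, [252.0, 178.0], [0.388, -0.133]), (0.33, [300.0, 223.0], [0.396, 0.176])]
beaker [(0.62, [154.0, 176.0], [0.7, -0.372])]
station [(0.55, [226.0, 203.0], [0.55, -0.059])]
bay [(0.72, [204.0, 156.0], [0.467, -0.38])]
tray []
paddle [(0.75, [366.0, 218.0], [0.195, 0.288])]
```

```bash
python3 - <<'E'
import cv2
b=cv2.imread("pics/top0.png"); cv2.imwrite("pics/t1.png",cv2.resize(b[90:320,80:430],None,fx=2.28,fy=2.28,interpolation=cv2.INTER_CUBIC))
b=cv2.imread("pics/scene0.png"); cv2.imwrite("pics/s1.png",cv2.resize(b[90:340,120:440],None,fx=2.4,fy=2.4,interpolation=cv2.INTER_CUBIC))
E
```

```text
(no output)
```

View pics/t1.png

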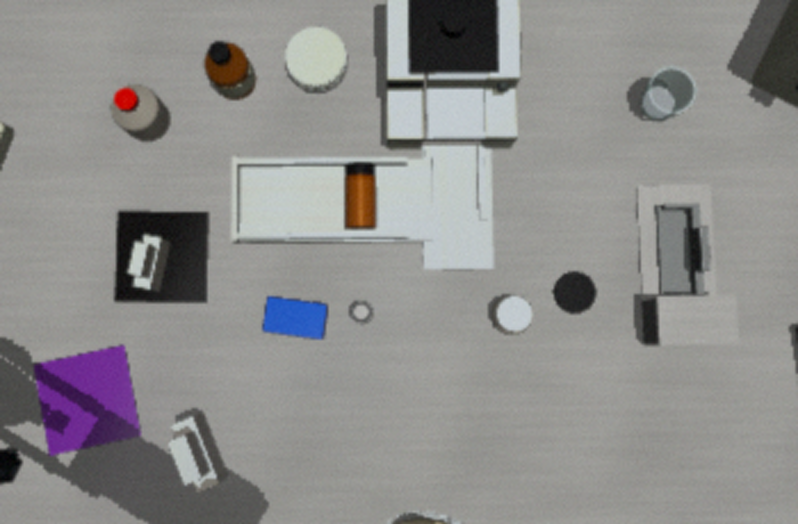

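View pics/s1.png

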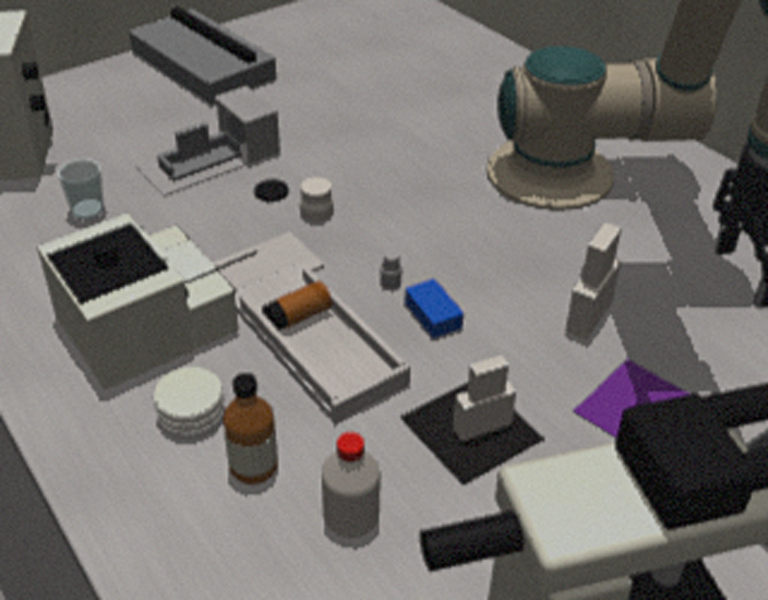

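The top view shows the lane running to image left (world +y), the imager up (+x), and the tray in its bay at crop (680,250) with its tab under the roof. The smaller paddle is on the black mat at (150,260). The scene view agrees: the larger paddle stands near the purple mat.

```bash
python3 - <<'E'
from h import *
from scipy.spatial.transform import Rotation as R
s=manip.get_state(); print(s["clock"],s["position"]); q=np.array(s["ee_rot"])
print(R.from_quat(np.r_[q[1:],q[0]]).as_matrix().round(3).tolist())
c=cal("wrist"); print("wrist cam",c[0],(-c[3][:3,:3].T@c[3][:3,3]-s["position"]).round(3), c[3][:3,:3].round(2).tolist())
c=cal("top"); optics.get_image("top")
for l in ("paddle","tray","bay","station","mat","jar"):
    for d in finder.silhouettes(l,"top")[:2]:
        m=d["region"].astype(np.uint8); pts=cv2.findNonZero(m)
        print(l,round(d["p"],2),np.round(d["box"]),cv2.minAreaRect(pts))
E
```

```text
2.3 [0.24692882 0.51930523 0.23931252]
[[-0.903, 0.429, 0.0], [0.429, 0.903, 0.0], [-0.0, 0.0, -1.0]]
wrist cam 266.5007153351178 [-0.063  0.031  0.135] [[0.43, 0.9, -0.0], [0.87, -0.41, 0.28], [0.25, -0.12, -0.96]]
paddle 0.67 [148. 204.  19.  26.] ((144.7058868408203, 204.67648315429688), (14.309600830078125, 22.79834747314453), 14.03624439239502)
paddle 0.65 [167. 290.  32.  34.] ((165.6179656982422, 288.7319030761719), (31.636383056640625, 19.261430740356445), 68.74949645996094)
tray 0.83 [381. 200.  26.  43.] ((379.5731201171875, 199.40106201171875), (39.50925064086914, 22.406511306762695), 87.79740142822266)
bay 0.69 [382. 203.  44.  71.] ((380.91510009765625, 205.5062255859375), (71.73504638671875, 40.62310028076172), 85.8150863647461)
bay 0.38 [236. 176.  14.  33.] ((237.5, 175.5), (29.0, 13.0), 90.0)
station 0.88 [247. 144. 130. 124.] ((245.92678833007812, 139.23550415039062), (121.87089538574219, 127.7162857055664), 6.968256950378418)
station 0.16 [143. 140.  28.  26.] ((141.25001525878906, 139.25001525878906), (27.577163696289062, 19.79899024963379), 45.0)
mat 0.89 [150. 204.  40.  45.] ((150.5, 203.0), (40.0, 41.0), 90.0)
mat 0.88 [120. 264.  44.  48.] ((117.82691955566406, 265.1346435546875), (40.9882698059082, 40.79215621948242), 78.69007110595703)
jar 0.8 [238. 176.  18.  32.] ((237.5, 175.5), (29.0, 13.0), 90.0)
```

>>> {"fn": "servo_tool", "kwargs": {
  "increments": [
    [-3.74,-2.98,0,0,0,-8.47,-1],
    [-3.26,-3.5,0,0,0,-8.47,-1],
    [-2.71,-3.94,0,0,0,-8.47,-1],
    [-2.1,-4.3,0,0,0,0,-1],
    [-2.1,-4.3,0,0,0,0,-1]
  ]
}}

```text
clock: 3.15
position: [0.348, 0.3072, 0.2395]
ee_rot: [0.0, 0.009, 1.0, 0.0]
contact_force: [1.0, -0.0, -0.4]
width: 0.0855
gripper_force: 0.0
```

>>> {"fn": "servo_tool", "kwargs": {
  "increments": [
    [-2.1,-4.3,0,0,0,0,-1],
    [-2.1,-4.3,0,0,0,0,-1],
    [-2.1,-4.3,0,0,0,0,-1],
    [-2.1,-4.3,0,0,0,0,-1],
    [-2.1,-4.3,0,0,0,0,-1]
  ]
}}

```text
clock: 3.65
position: [0.4491, 0.09, 0.2397]
ee_rot: [0.001, 0.009, 1.0, 0.0]
contact_force: [0.2, 0.8, 0.4]
width: 0.0855
gripper_force: 0.0
```

>>> {"fn": "servo_tool", "kwargs": {
  "increments": [
    [-2.1,-4.3,0,0,0,0,-1],
    [-2.1,-4.3,0,0,0,0,-1],
    [0,0,0,0,0,0,-1],
    [0,0,0,0,0,0,-1],
    [0,0,0,0,0,0,-1]
  ]
}}

```text
clock: 4.15
position: [0.4883, 0.006, 0.2392]
ee_rot: [-0.0, 0.009, 1.0, 0.0]
contact_force: [-0.7, 0.2, -0.7]
width: 0.0858
gripper_force: 0.0
```

```bash
python3 - <<'E'
from h import *
c=cal("wrist"); a=optics.get_image("wrist"); cv2.imwrite("pics/w1.png",a[:,:,::-1])
for l,z in dict(dock=.048,home=.048,mouth=.006,lane_end=.015,station=0,jar=.037).items():
    print(l,[(round(d["p"],2),np.round(d["at"]).tolist(),onz("wrist",d["at"],z,c)[:2].round(4).tolist()) for d in finder.tip_of(l,"wrist")[:2]])
print(manip.get_state()["clock"])
E
```

```text
dock [(0.61, [188.0, 228.0], [0.5632, -0.0799]), (0.53, [230.0, 214.0], [0.5439, -0.0238])]
home []
mouth [(0.66, [216.0, 259.0], [0.6347, -0.0513]), (0.25, [190.0, 224.0], [0.5747, -0.088])]
lane_end [(0.83, [232.0, 214.0], [0.5568, -0.0228])]
station [(0.73, [214.0, 212.0], [0.5589, -0.0507])]
jar [(0.86, [301.0, 215.0], [0.5509, 0.0715])]
4.5
```

View pics/w1.png

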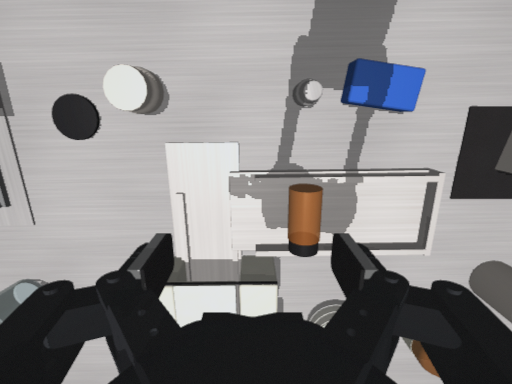

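The wrist view has image right as +y and down as +x. It shows the lane rails at rows 172 and 253, the lane end edge at column 232, the mouth near row 258 and the jar at (304,218). I'll refine the station pose by fitting its known edges.

```bash
cat > fit.py <<'E'
from h import *
from scipy.optimize import minimize
def fit(segs,views,x0,rng=(.015,.015,.04)):
    """segs: local 3D segments; views: (img bgr, cal). returns x,y,yaw"""
    D=[(cv2.distanceTransform(255-cv2.Canny(cv2.GaussianBlur(i,(3,3),0),40,110),cv2.DIST_L2,5),c) for i,c in views]
    t=np.linspace(0,1,40)[:,None]; P=np.vstack([np.array(a)*(1-t)+np.array(b)*t for a,b in segs])
    def cost(q):
        c,s=np.cos(q[2]),np.sin(q[2]); W=np.c_[c*P[:,0]-s*P[:,1]+q[0],s*P[:,0]+c*P[:,1]+q[1],P[:,2]]; tot=0
        for d,(f,cx,cy,T) in D:
            p=W@T[:3,:3].T+T[:3,3]; m=np.c_[cx+f*p[:,0]/p[:,2],cy+f*p[:,1]/p[:,2]].astype(np.float32)
            v=cv2.remap(d,m[:,:1].copy(),m[:,1:].copy(),cv2.INTER_LINEAR,borderMode=cv2.BORDER_CONSTANT,borderValue=5)
            tot+=np.minimum(v,5).mean()
        return tot/len(D)
    best=min((cost(np.array(x0)+[a,b,g]),a,b,g) for a in np.linspace(-1,1,13)*rng[0] for b in np.linspace(-1,1,13)*rng[1] for g in np.linspace(-1,1,13)*rng[2])
    r=minimize(cost,np.array(x0)+best[1:],method="Nelder-Mead",options=dict(initial_simplex=np.array(x0)+best[1:]+np.array([[0,0,0],[.003,0,0],[0,.003,0],[0,0,.01]])))
    return r.x,r.fun
E
python3 - <<'E'
from fit import *
z=.037
S=[((-57,60,37),(-57,300,37)),((57,60,37),(57,300,37)),((-49,60,37),(-49,300,37)),((49,60,37),(49,300,37)),((-49,25,15),(20,25,15)),((75,-92,78),(75,88,78)),((-49,300,35),(49,300,35))]
S=[(np.array(a)/1e3,np.array(b)/1e3) for a,b in S]
w=cv2.imread("pics/w1.png"); t=cv2.imread("pics/top0.png")
for v in ([(w,cal("wrist"))],[(t,cal("top"))],[(w,cal("wrist")),(t,cal("top"))]): print(fit(S,v,[.56,-.046,0]))
E
```

```text
(array([ 0.54913102, -0.05117355,  0.00145865]), np.float64(1.3115400075912476))
(array([ 0.55532821, -0.04367585, -0.0036924 ]), np.float64(1.1619192361831665))
(array([ 0.54914536, -0.05091865,  0.00175053]), np.float64(1.3093745708465576))
```

>>> {"fn": "servo_tool", "kwargs": {
  "increments": [
    [1.0,-4.9,0,0,0,0,-1],
    [1.0,-4.9,0,0,0,0,-1],
    [0.4,-4.9,0,0,0,0,-1],
    [0.0,-4.9,0,0,0,0,-1],
    [0.0,-4.9,0,0,0,0,-1]
  ]
}}

```text
clock: 5.0
position: [0.4601, -0.2408, 0.2397]
ee_rot: [0.0, 0.009, 1.0, -0.0]
contact_force: [1.4, 0.6, -0.5]
width: 0.0853
gripper_force: 0.0
```

>>> {"fn": "servo_tool", "kwargs": {
  "increments": [
    [0.0,-4.9,0,0,0,0,-1],
    [0.0,-4.9,0,0,0,0,-1],
    [0,-3,0,0,0,0,-1],
    [0,0,0,0,0,0,-1],
    [0,0,0,0,0,0,-1]
  ]
}}

```text
clock: 5.5
position: [0.4579, -0.3673, 0.2388]
ee_rot: [-0.0, 0.01, 1.0, 0.001]
contact_force: [-0.2, 0.0, -0.2]
width: 0.0857
gripper_force: 0.0
```

```bash
python3 - <<'E'
from fit import *
s=manip.get_state(); print(s["clock"],s["position"])
c=cal("wrist"); a=optics.get_image("wrist")[:,:,::-1].copy(); cv2.imwrite("pics/w2.png",a)
for l,z in dict(tray_rib=.045,tray=.003,bay=0,bay_roof=.086).items():
    print(l,[(round(d["p"],2),np.round(d["at"]).tolist(),onz("wrist",d["at"],z,c)[:2].round(4).tolist()) for d in finder.tip_of(l,"wrist")[:2]])
# tray edges, tray frame, parked z +3
def box(x0,x1,y0,y1,z): return [((x0,y0,z),(x1,y0,z)),((x1,y0,z),(x1,y1,z)),((x1,y1,z),(x0,y1,z)),((x0,y1,z),(x0,y0,z))]
S=box(-30,30,-37,-25,61)+[((68,-37,28),(68,20,28)),((-60,20,11),(68,20,11)),((-131,-62,86),(-131,46,86)),((-65,-62,86),(-65,46,86)),((-131,46,86),(-65,46,86)),((-131,-62,86),(-65,-62,86))]
S=[(np.array(a)/1e3,np.array(b)/1e3) for a,b in S]
t=cv2.imread("pics/top0.png")
for v in ([(a,c)],[(a,c),(t,cal("top"))]): print(fit(S,v,[.474,-.375,0]))
E
```

```text
5.5 [ 0.45785387 -0.36734789  0.2388136 ]
tray_rib [(0.96, [223.0, 186.0], [0.4757, -0.4034])]
tray [(0.92, [251.0, 177.0], [0.4745, -0.3687]), (0.51, [488.0, 230.0], [0.564, -0.0123])]
bay [(0.61, [354.0, 135.0], [0.4198, -0.2249])]
bay_roof [(0.96, [235.0, 101.0], [0.3756, -0.3825]), (0.45, [250.0, 175.0], [0.453, -0.3692])]
(array([ 0.47286222, -0.37021917,  0.00531414]), np.float64(1.7002556324005127))
(array([ 0.47276615, -0.37021297,  0.00544906]), np.float64(1.6195793151855469))
```

View pics/w2.png

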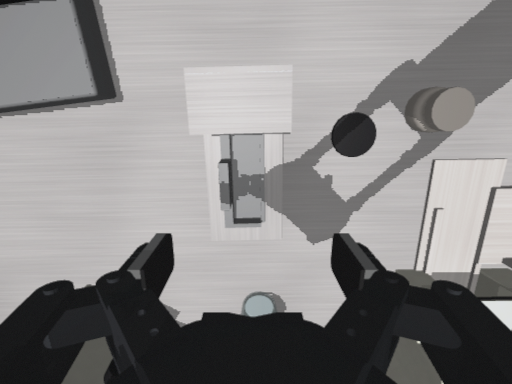

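The wrist view shows the tray rib at (226,183) and the bay roof at rows 67–133. The fit and the finder agree to about 3 mm, so I'll grasp the rib now and re-check the station pose on the side.

>>> {"fn": "servo_tool", "kwargs": {
  "increments": [
    [-1.6,-3.5,3,0,0,-1.2,-1],
    [0,0,5,0,0,0,-1],
    [0,0,5,0,0,0,-1],
    [0,0,4.5,0,0,0,-1],
    [0,0,2.7,0,0,0,-1]
  ]
}}

```text
clock: 6.25
position: [0.4721, -0.4, 0.034]
ee_rot: [-0.002, -0.002, 1.0, 0.002]
contact_force: [-0.3, 1.0, 0.9]
width: 0.0854
gripper_force: 0.0
```

>>> {"fn": "servo_tool", "kwargs": {
  "increments": [
    [0,0,0,0,0,0,1],
    [0,0,0,0,0,0,1],
    [0,0,0,0,0,0,1],
    [0,0,0,0,0,0,1],
    [0,0,0,0,0,0,1]
  ],
  "squeeze": 40
}}

```text
clock: 6.75
position: [0.4741, -0.4032, 0.0392]
ee_rot: [0.001, -0.001, 1.0, -0.001]
contact_force: [-0.4, 0.2, 2.7]
width: 0.0125
gripper_force: 9.0
```

```bash
python3 - <<'E'
from fit import *
s=manip.get_state(); print(s["clock"],s["position"],s["width"],s["gripper_force"])
for uv,l in (((285,177),"dock"),): pass
# top picture: subpixel check of edges via column/row profiles
t=cv2.imread("pics/top0.png",0).astype(int)
for r in (160,175,190): print("row",r,t[r,175:300].tolist())
for c_ in (200,225,283): print("col",c_,t[140:215,c_].tolist())
E
```

```text
6.75 [ 0.47413558 -0.40317887  0.03915651] 0.012455199462674434 8.9538654123362
row 160 [147, 152, 152, 148, 151, 150, 165, 192, 195, 192, 192, 190, 191, 192, 195, 194, 194, 195, 194, 195, 194, 195, 195, 195, 194, 195, 197, 196, 195, 196, 197, 195, 195, 195, 191, 189, 192, 188, 189, 192, 188, 191, 189, 191, 191, 192, 191, 194, 186, 191, 190, 191, 189, 192, 192, 190, 188, 187, 183, 180, 177, 174, 174, 176, 177, 177, 176, 181, 182, 184, 186, 186, 184, 186, 184, 187, 185, 187, 185, 188, 184, 185, 187, 191, 194, 197, 196, 197, 197, 197, 197, 198, 199, 190, 147, 194, 199, 198, 195, 200, 199, 198, 198, 198, 199, 198, 198, 195, 198, 198, 198, 196, 197, 187, 154, 191, 194, 184, 195, 193, 175, 153, 154, 152, 151]
row 175 [153, 155, 153, 155, 155, 154, 172, 191, 182, 120, 163, 193, 193, 197, 195, 196, 198, 199, 198, 198, 197, 196, 198, 198, 200, 200, 196, 200, 198, 200, 199, 198, 201, 198, 197, 199, 197, 200, 198, 198, 197, 198, 196, 200, 202, 198, 199, 197, 199, 199, 195, 198, 198, 197, 195, 185, 90, 53, 63, 68, 77, 83, 102, 109, 93, 81, 76, 68, 70, 88, 156, 195, 197, 198, 200, 201, 200, 198,
[... 1320 characters left out ...]
2, 149, 150, 149, 151, 153, 153, 160, 186, 190, 153, 115, 190, 197, 200, 198, 200, 195, 197, 196, 196, 195, 198, 197, 195, 198, 200, 199, 199, 197, 197, 199, 198, 199, 198, 198, 197, 199, 195, 197, 196, 197, 186, 138, 143, 111, 146, 150, 150, 153, 151, 148, 150, 151, 151, 151, 146, 146, 146, 152, 147, 149, 150, 151]
col 283 [199, 199, 201, 201, 200, 198, 199, 201, 201, 190, 155, 82, 119, 144, 194, 199, 195, 197, 198, 199, 198, 200, 198, 200, 197, 198, 197, 198, 195, 196, 196, 199, 195, 197, 198, 198, 196, 198, 196, 198, 198, 198, 196, 195, 195, 196, 197, 198, 196, 197, 195, 194, 196, 198, 198, 197, 198, 198, 194, 196, 195, 194, 195, 196, 197, 195, 196, 183, 142, 149, 151, 148, 147, 146, 147]
```

```bash
python3 - <<'E'
from h import *
c=cal("top")
print("x centre from lane",onz("top",(215,176.6),.037,c)[:2])
print("far outer->",onz("top",(215,158.6),.037,c)[0]-.057,"near base->",onz("top",(215,196.7),0,c)[0]+.057)
print("lane end y->",onz("top",(269,168),.015,c)[1]-.025,"rail y->",onz("top",(289.0,168),.014,c)[1]+.042)
print("hood front", onz("top",(283,151),.078,c)[0]-.075, onz("top",(283,152),.006,c)[0]-.075)
w=cv2.imread("pics/w1.png",0).astype(int)
print("w col 350",w[155:262,365].tolist()); print("w row 205",w[150:265:2].shape, w[235,165:265].tolist())
E
```

```text
x centre from lane [0.55460324 0.14731963]
far outer-> 0.5561586055569093 near base-> 0.550597415836885
lane end y-> -0.05234016429105683 rail y-> -0.050924152063196816
hood front 0.5517246530092382 0.5630860513201619
w col 350 [183, 183, 185, 185, 185, 186, 183, 182, 182, 181, 184, 181, 182, 163, 104, 75, 202, 218, 132, 86, 77, 142, 214, 222, 222, 222, 222, 219, 216, 215, 214, 217, 217, 216, 215, 213, 213, 214, 213, 210, 210, 215, 217, 215, 214, 214, 217, 216, 217, 217, 217, 215, 214, 213, 215, 216, 218, 218, 217, 216, 214, 215, 218, 216, 215, 213, 213, 213, 213, 214, 214, 214, 218, 220, 215, 214, 213, 218, 218, 217, 218, 220, 220, 216, 215, 214, 218, 192, 116, 85, 79, 49, 26, 24, 25, 23, 25, 31, 39, 56, 67, 67, 66, 66, 65, 65, 66]
w row 205 (58, 512) [31, 24, 23, 22, 21, 22, 94, 160, 187, 204, 217, 218, 218, 217, 220, 223, 225, 224, 222, 220, 210, 149, 108, 144, 193, 219, 219, 216, 218, 221, 222, 222, 222, 220, 218, 218, 219, 219, 219, 220, 220, 221, 220, 219, 219, 220, 220, 222, 223, 222, 222, 221, 219, 219, 218, 218, 218, 218, 219, 222, 220, 219, 220, 221, 223, 222, 218, 219, 223, 223, 223, 223, 222, 223, 222, 222, 222, 222, 222, 222, 222, 222, 222, 222, 222, 222, 222, 222, 222, 222, 221, 222, 222, 222, 221, 222, 222, 221, 221, 221]
```

>>> {"fn": "servo_tool", "kwargs": {
  "increments": [
    [-1,0,0,0,0,0,1],
    [-2,0,0,0,0,0,1],
    [-2,0,0,0,0,0,1],
    [-2,0,0,0,0,0,1],
    [-1,0,0,0,0,0,1]
  ]
}}

```text
clock: 7.25
position: [0.5539, -0.4031, 0.0392]
ee_rot: [-0.0, -0.002, 1.0, -0.001]
contact_force: [-9.9, -0.8, 12.0]
width: 0.0112
gripper_force: 43.7
```

>>> {"fn": "servo_tool", "kwargs": {
  "increments": [
    [0,0,-1.5,0,0,0,1],
    [0,0,-3,0,0,0,1],
    [0,0,-3,0,0,0,1],
    [0,1,-1.5,0,0,0,1],
    [0,3,0,0,0,0,1]
  ]
}}

```text
clock: 7.75
position: [0.5545, -0.3653, 0.1307]
ee_rot: [0.003, 0.0, 1.0, -0.003]
contact_force: [1.0, 0.3, -1.3]
width: 0.0112
gripper_force: 41.6
```

>>> {"fn": "servo_tool", "kwargs": {
  "increments": [
    [0,4,0,0,0,0,1],
    [0,4,0,0,0,0,1],
    [0,4,0,0,0,0,1],
    [0,4,0,0,0,0,1],
    [0,4,0,0,0,0,1]
  ]
}}

```text
clock: 8.25
position: [0.5515, -0.16, 0.1272]
ee_rot: [-0.0, -0.001, 1.0, 0.001]
contact_force: [-0.3, -0.1, -1.9]
width: 0.0112
gripper_force: 41.5
```

>>> {"fn": "servo_tool", "kwargs": {
  "increments": [
    [0,3,0,0,0,0,1],
    [0,2,0,0,0,0,1],
    [0,1,0,0,0,0,1],
    [0,0,0,0,0,0,1],
    [0,0,0,0,0,0,1]
  ]
}}

```text
clock: 8.75
position: [0.5526, -0.1031, 0.1274]
ee_rot: [0.0, -0.001, 1.0, -0.0]
contact_force: [-0.4, -0.5, -2.1]
width: 0.0112
gripper_force: 41.5
```

```bash
python3 - <<'E'
from fit import *
s=manip.get_state(); print(s["clock"],s["position"],s["width"])
c=cal("wrist"); a=optics.get_image("wrist")[:,:,::-1].copy(); cv2.imwrite("pics/w3.png",a)
for l,z in dict(tray_rib=.14,tray_tab=.148,dock=.048,mouth=.006,lane_end=.015,station=0).items():
    print(l,[(round(d["p"],2),np.round(d["at"]).tolist(),onz("wrist",d["at"],z,c)[:2].round(4).tolist()) for d in finder.tip_of(l,"wrist")[:2]])
E
```

```text
8.75 [ 0.55259939 -0.10306031  0.12742585] 0.011184522530430428
tray_rib []
tray_tab [(0.84, [278.0, 44.0], [0.4568, -0.0927])]
dock []
mouth []
lane_end [(0.8, [334.0, 195.0], [0.5582, -0.0228])]
station []
```

View pics/w3.png

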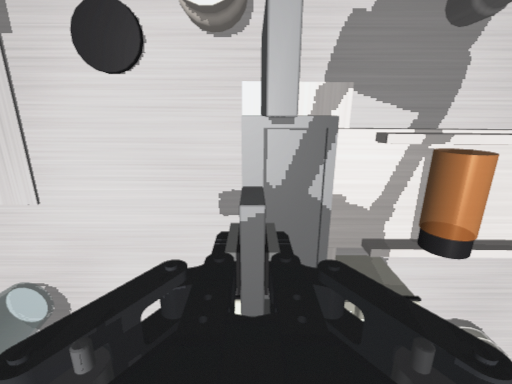

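The tray is held level; its tab is at (281,60), the jar at (458,200), and the lane rails at rows 137 and 245.

```bash
python3 - <<'E'
from h import *
c=cal("wrist"); g=cv2.imread("pics/w3.png",0).astype(int)
print("col405",list(enumerate(g[125:150,405],125)), list(enumerate(g[228:262,405],228)))
for r in (135,138,165,255,262): print("row",r,325,g[r,325:400].tolist())
for uv,z in (((405,133),.037),((405,141),.037),((405,238),.037),((405,249),.037),((386,137),.037),((340,128),.015),((336,255),.015)): print(uv,onz("wrist",uv,z,c)[:2].round(4))
E
```

```text
col405 [(125, np.int64(212)), (126, np.int64(212)), (127, np.int64(210)), (128, np.int64(141)), (129, np.int64(215)), (130, np.int64(236)), (131, np.int64(238)), (132, np.int64(172)), (133, np.int64(103)), (134, np.int64(220)), (135, np.int64(232)), (136, np.int64(232)), (137, np.int64(232)), (138, np.int64(232)), (139, np.int64(232)), (140, np.int64(232)), (141, np.int64(232)), (142, np.int64(232)), (143, np.int64(222)), (144, np.int64(233)), (145, np.int64(237)), (146, np.int64(237)), (147, np.int64(237)), (148, np.int64(236)), (149, np.int64(234))] [(228, np.int64(232)), (229, np.int64(232)), (230, np.int64(234)), (231, np.int64(236)), (232, np.int64(233)), (233, np.int64(232)), (234, np.int64(234)), (235, np.int64(233)), (236, np.int64(232)), (237, np.int64(233)), (238, np.int64(213)), (239, np.int64(128)), (240, np.int64(92)), (241, np.int64(92)), (242, np.int64(92)), (243, np.int64(93)), (244, np.int64(92)), (245, np.int64(92)), (246, np.int64(92)), (247, np.int64(92)), (248, np.int64(92)), (249, np.int64(189)), (250, np.int64(227)), (251, np.int64(231)), (252, np.int64(231)), 
[... 1556 characters left out ...]
7, 119, 111, 86, 118, 146, 145, 145, 145, 145, 145, 145, 145, 145, 145, 145, 145, 145, 144, 144, 145, 144, 144, 200, 230, 230, 230, 230, 230, 230, 230, 230, 230, 230]
row 262 325 [30, 27, 27, 26, 27, 27, 29, 28, 27, 28, 27, 28, 27, 27, 28, 38, 54, 72, 89, 97, 96, 98, 96, 97, 97, 98, 98, 97, 98, 97, 96, 97, 97, 98, 97, 98, 97, 97, 97, 97, 97, 97, 97, 97, 97, 98, 99, 104, 108, 107, 107, 107, 108, 107, 107, 108, 107, 107, 108, 110, 120, 138, 183, 210, 211, 211, 210, 210, 210, 210, 210, 211, 210, 210, 210]
(405, 133) [0.4981 0.024 ]
(405, 141) [0.5047 0.025 ]
(405, 238) [0.5934 0.0392]
(405, 249) [0.6048 0.041 ]
(386, 137) [0.5014 0.0087]
(340, 128) [ 0.4953 -0.0231]
(336, 255) [ 0.6237 -0.0154]
```

>>> {"fn": "servo_tool", "kwargs": {
  "increments": [
    [-0.3,1.1,0,0,0,0,1],
    [0,1.0,1,0,0,0,1],
    [0,0,2,0,0,0,1],
    [0,0,2,0,0,0,1],
    [0,0,1.5,0,0,0,1]
  ]
}}

```text
clock: 9.6
position: [0.5547, -0.08, 0.0605]
ee_rot: [-0.001, -0.002, 1.0, 0.0]
contact_force: [-0.3, 0.2, -1.4]
width: 0.0113
gripper_force: 41.5
```

>>> {"fn": "servo_tool", "kwargs": {
  "increments": [
    [0,0,0.8,0,0,0,1],
    [0,0,0.6,0,0,0,1],
    [0,0,0.3,0,0,0,1],
    [0,0,0.1,0,0,0,1],
    [0,0,0,0,0,0,1]
  ]
}}

```text
clock: 10.1
position: [0.556, -0.0815, 0.0448]
ee_rot: [0.001, -0.001, 1.0, -0.0]
contact_force: [-0.3, 0.3, -2.1]
width: 0.0114
gripper_force: 41.5
```

>>> {"fn": "servo_tool", "kwargs": {
  "increments": [
    [0,0,0.15,0,0,0,1],
    [0,0,0.1,0,0,0,1],
    [0,0,0.1,0,0,0,1],
    [0,0,0,0,0,0,1],
    [0,0,0,0,0,0,1]
  ]
}}

```text
clock: 10.6
position: [0.5559, -0.0816, 0.0421]
ee_rot: [0.001, -0.001, 1.0, -0.0]
contact_force: [-1.5, 0.7, 5.0]
width: 0.0113
gripper_force: 42.6
```

>>> {"fn": "servo_tool", "kwargs": {
  "increments": [
    [0,0,0,0,0,0,-0.5],
    [0,0,0,0,0,0,-0.5],
    [0,0,0,0,0,0,-0.5],
    [0,0,0,0,0,0,-0.5],
    [0,0,-1,0,0,0,-0.5]
  ]
}}

```text
clock: 11.1
position: [0.5545, -0.0812, 0.0499]
ee_rot: [-0.002, -0.001, 1.0, 0.0]
contact_force: [-0.1, -0.1, -0.2]
width: 0.064
gripper_force: 0.0
```

>>> {"fn": "servo_tool", "kwargs": {
  "increments": [
    [0,0,-4,0,0,0,-0.5],
    [0,0,-5,0,0,0,-0.5],
    [0,0,-5,0,0,0,-1],
    [0,0,-4,0,0,0,-1],
    [0,0,0,0,0,0,-1]
  ]
}}

```text
clock: 11.6
position: [0.5592, -0.0824, 0.2384]
ee_rot: [0.007, -0.001, 1.0, -0.002]
contact_force: [0.7, 0.4, 0.2]
width: 0.0855
gripper_force: 0.0
```

```bash
python3 - <<'E'
from fit import *
s=manip.get_state(); print(s["clock"],s["position"],s["width"])
c=cal("wrist"); a=optics.get_image("wrist")[:,:,::-1].copy(); cv2.imwrite("pics/w4.png",a)
for l,z in dict(tray_rib=.048,tray_tab=.056,tray=.006,dock=.048,mouth=.006,lane_end=.015,station=0,jar=.037).items():
    print(l,[(round(d["p"],2),np.round(d["at"]).tolist(),onz("wrist",d["at"],z,c)[:2].round(4).tolist()) for d in finder.tip_of(l,"wrist")[:2]])
E
```

```text
11.6 [ 0.55918764 -0.08235651  0.23838165] 0.08554541793032294
tray_rib [(0.85, [253.0, 166.0], [0.5541, -0.0812]), (0.27, [455.0, 25.0], [0.4006, 0.1341])]
tray_tab [(0.66, [263.0, 83.0], [0.4596, -0.0709])]
tray [(0.64, [277.0, 158.0], [0.5526, -0.0477]), (0.4, [263.0, 83.0], [0.4547, -0.0694])]
dock [(0.74, [253.0, 169.0], [0.5587, -0.0812]), (0.69, [76.0, 248.0], [0.6699, -0.3234])]
mouth [(0.82, [272.0, 214.0], [0.6357, -0.0531]), (0.31, [265.0, 83.0], [0.4547, -0.0661])]
lane_end [(0.63, [296.0, 162.0], [0.5552, -0.0235])]
station [(0.47, [277.0, 158.0], [0.5536, -0.0482])]
jar [(0.72, [295.0, 162.0], [0.5518, -0.0276]), (0.65, [376.0, 167.0], [0.5573, 0.0757])]
```

View pics/w4.png

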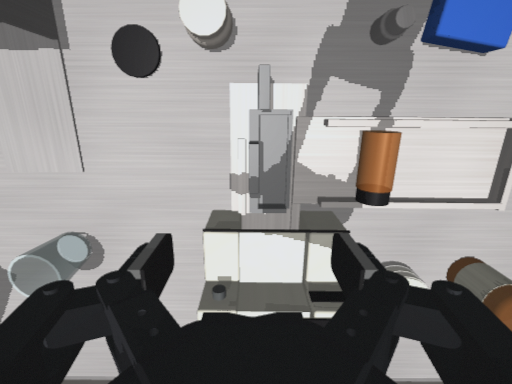

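The wrist view shows the tray seated in the dock (rib at (254,165)), jar on the lane at (378,167). Next is the paddle.

>>> {"fn": "servo_tool", "kwargs": {
  "increments": [
    [1.1,4.8,0,0,0,0,-1],
    [1.1,4.8,0,0,0,0,-1],
    [1.1,4.8,0,0,0,0,-1],
    [1.1,4.8,0,0,0,0,-1],
    [1.1,4.8,0,0,0,0,-1]
  ]
}}

```text
clock: 12.55
position: [0.4992, 0.1601, 0.2303]
ee_rot: [-0.0, -0.001, 1.0, 0.0]
contact_force: [1.0, 0.6, 0.2]
width: 0.0854
gripper_force: 0.0
```

>>> {"fn": "servo_tool", "kwargs": {
  "increments": [
    [1.1,4.8,0,0,0,0,-1],
    [1.1,4.8,0,0,0,0,-1],
    [1.1,4.8,0,0,0,0,-1],
    [1.1,4.8,0,0,0,0,-1],
    [0,0,0,0,0,0,-1]
  ]
}}

```text
clock: 13.05
position: [0.4536, 0.356, 0.23]
ee_rot: [-0.001, -0.004, 1.0, 0.002]
contact_force: [-0.0, -0.8, -0.3]
width: 0.0852
gripper_force: 0.0
```

```bash
python3 - <<'E'
from fit import *
s=manip.get_state(); print(s["clock"],s["position"],s["ee_rot"])
c=cal("wrist"); a=optics.get_image("wrist")[:,:,::-1].copy(); cv2.imwrite("pics/w5.png",a)
for l,z in dict(paddle_center=.058,paddle=.003,mat=.003).items():
    print(l,[(round(d["p"],2),np.round(d["at"]).tolist(),onz("wrist",d["at"],z,c)[:2].round(4).tolist()) for d in finder.tip_of(l,"wrist")[:2]])
def box(x,y,z): return [((-x,-y,z),(x,-y,z)),((x,-y,z),(x,y,z)),((x,y,z),(-x,y,z)),((-x,y,z),(-x,-y,z))]
S=box(22,9,113)+box(36,12,63)
S=[(np.array(p)/1e3,np.array(q)/1e3) for p,q in S]
t=cv2.imread("pics/top0.png")
for v in ([(a,c)],[(t,cal("top"))],[(a,c),(t,cal("top"))]): print(fit(S,v,[.465,.368,-.25],(.02,.02,.3)))
E
```

```text
13.05 [0.45360988 0.35596449 0.23000079] [-8.06568387e-04 -4.33987849e-03  9.99989054e-01  1.55136439e-03]
paddle_center [(0.84, [262.0, 187.0], [0.4674, 0.3688])]
paddle [(0.81, [260.0, 175.0], [0.4651, 0.3688])]
mat [(0.71, [255.0, 183.0], [0.4765, 0.3618]), (0.56, [343.0, 23.0], [0.2782, 0.4648])]
(array([ 0.46712542,  0.36832938, -0.19780262]), np.float64(0.8579151034355164))
(array([ 0.46227578,  0.35001823, -0.24368908]), np.float64(0.5974904894828796))
(array([ 0.46707272,  0.36824123, -0.19772373]), np.float64(0.7709941864013672))
```

View pics/w5.png

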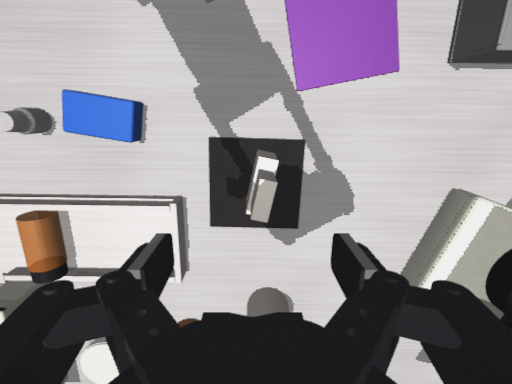

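The paddle grip runs from (272,173) to (262,221), which confirms a yaw of about −11.3°. The fit and finder agree on (0.467, 0.3685).

>>> {"fn": "servo_tool", "kwargs": {
  "increments": [
    [-1.35,1.25,2,0,0,5.6,-1],
    [0,0,4,0,0,5.6,-1],
    [0,0,4,0,0,0,-1],
    [0,0,3,0,0,0,-1],
    [0,0,2,0,0,0,-1]
  ]
}}

```text
clock: 13.75
position: [0.4686, 0.3601, 0.0784]
ee_rot: [-0.002, 0.098, 0.995, -0.001]
contact_force: [-0.4, 0.7, -0.6]
width: 0.0854
gripper_force: 0.0
```

>>> {"fn": "servo_tool", "kwargs": {
  "increments": [
    [0,0,0,0,0,0,-1],
    [0,0,0,0,0,0,1],
    [0,0,0,0,0,0,1],
    [0,0,0,0,0,0,1],
    [0,0,0,0,0,0,1]
  ],
  "squeeze": 40
}}

```text
clock: 14.25
position: [0.4697, 0.3631, 0.0821]
ee_rot: [0.001, 0.096, 0.995, 0.001]
contact_force: [-0.1, 0.3, -1.0]
width: 0.0285
gripper_force: 0.0
```

>>> {"fn": "servo_tool", "kwargs": {
  "increments": [
    [0,0,0,0,0,0,1],
    [0,0,0,0,0,0,1],
    [0,0,-1,0,0,0,1],
    [0,0,-3,0,0,0,1],
    [0,0,-3,0,0,0,1]
  ]
}}

```text
clock: 14.75
position: [0.4684, 0.3625, 0.1513]
ee_rot: [-0.001, 0.096, 0.995, -0.001]
contact_force: [0.9, 0.6, -1.5]
width: 0.0175
gripper_force: 43.9
```

>>> {"fn": "servo_tool", "kwargs": {
  "increments": [
    [-1,-3,-0.5,0,0,-5.5,1],
    [-1.5,-3.5,0,0,0,-5.5,1],
    [-2,-4,0,0,0,0,1],
    [-2,-4,0,0,0,0,1],
    [-2,-4,0,0,0,0,1]
  ]
}}

```text
clock: 15.25
position: [0.5449, 0.1738, 0.1566]
ee_rot: [0.0, 0.0, 1.0, 0.0]
contact_force: [0.7, -0.0, -2.2]
width: 0.0172
gripper_force: 44.0
```

>>> {"fn": "servo_tool", "kwargs": {
  "increments": [
    [0,0,0,0,0,0,1],
    [0,0,0,0,0,0,1],
    [0,0,0,0,0,0,1],
    [0,0,0,0,0,0,1],
    [0,0,0,0,0,0,1]
  ]
}}

```text
clock: 15.75
position: [0.5439, 0.1762, 0.1559]
ee_rot: [-0.0, -0.0, 1.0, 0.0]
contact_force: [0.6, -0.3, -1.3]
width: 0.0177
gripper_force: 44.0
```

```bash
python3 - <<'E'
from fit import *
s=manip.get_state(); print(s["clock"],s["position"],s["ee_rot"])
c=cal("wrist"); a=optics.get_image("wrist")[:,:,::-1].copy(); cv2.imwrite("pics/w6.png",a)
print([(d["p"],d["at"],onz("wrist",d["at"],.037,c)) for d in finder.tip_of("jar","wrist")[:2]])
d=finder.silhouettes("jar","wrist")[0]; print(d["box"],cv2.minAreaRect(cv2.findNonZero(d["region"].astype(np.uint8))))
E
```

```text
15.75 [0.54392703 0.17623955 0.15594442] [-8.18724838e-05 -3.56652775e-04  9.99999928e-01  1.03240279e-04]
[(0.72, [149.7, 200.8], array([0.55824615, 0.07428344, 0.037     ]))]
[149.2, 201.4, 57.5, 102.6] ((150.01380920410156, 201.16552734375), (98.15975952148438, 48.99683380126953), 85.2363510131836)
```

View pics/w6.png

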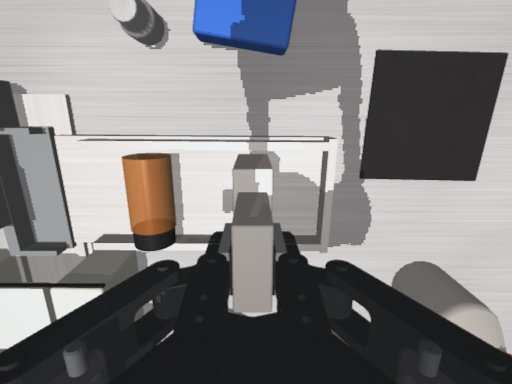

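The wrist view shows the paddle held straight at (253,180–300) and the jar lying across the lane at (150,200), to the -y side. I'll lower the paddle behind it.

>>> {"fn": "servo_tool", "kwargs": {
  "increments": [
    [-0.7,0,0,0,0,0,1],
    [-0.6,0,1,0,0,0,1],
    [0,0,2,0,0,0,1],
    [0,0,2,0,0,0,1],
    [0,0,0.5,0,0,0,1]
  ]
}}

```text
clock: 16.4
position: [0.5562, 0.1746, 0.0979]
ee_rot: [-0.002, 0.001, 1.0, -0.0]
contact_force: [-1.1, 0.7, -1.4]
width: 0.0172
gripper_force: 43.9
```

>>> {"fn": "servo_tool", "kwargs": {
  "increments": [
    [0,-0.3,0,0,0,0,1],
    [0,-1.0,0,0,0,0,1],
    [0,-1.3,0,0,0,0,1],
    [0,-1.3,0,0,0,0,1],
    [0,-1.0,0,0,0,0,1]
  ]
}}

```text
clock: 16.9
position: [0.5578, 0.1244, 0.1016]
ee_rot: [0.001, 0.001, 1.0, -0.0]
contact_force: [-0.2, 0.0, -1.7]
width: 0.0178
gripper_force: 44.0
```

>>> {"fn": "servo_tool", "kwargs": {
  "increments": [
    [0,-0.6,0,0,0,0,1],
    [0,-0.4,0,0,0,0,1],
    [0,-0.4,0,0,0,0,1],
    [0,-0.4,0,0,0,0,1],
    [0,-0.4,0,0,0,0,1]
  ]
}}

```text
clock: 17.4
position: [0.5575, 0.1041, 0.1009]
ee_rot: [0.0, 0.0, 1.0, 0.0]
contact_force: [-0.7, -0.1, -1.9]
width: 0.0173
gripper_force: 44.0
```

```bash
cat > j.py <<'E'
from fit import *
s=manip.get_state(); print(s["clock"],s["position"],s["contact_force"])
for n in ("wrist","top"):
    c=cal(n); optics.get_image(n)
    print(n,[(round(d["p"],2),np.round(d["at"]).tolist(),onz(n,d["at"],.037,c).round(3)) for d in finder.tip_of("jar",n)[:2]])
E
python3 j.py
```

```text
17.4 [0.55747353 0.10405753 0.10086536] [-0.72852479 -0.10485869 -1.86946909]
wrist [(0.72, [79.0, 190.0], array([ 0.545, -0.03 ,  0.037])), (0.61, [208.0, 205.0], array([0.557, 0.07 , 0.037]))]
top [(0.56, [242.0, 172.0], array([0.57 , 0.061, 0.037]))]
```

>>> {"fn": "servo_tool", "kwargs": {
  "increments": [
    [0,-0.4,0,0,0,0,1],
    [0,-0.4,0,0,0,0,1],
    [0,-0.4,0,0,0,0,1],
    [0,-0.4,0,0,0,0,1],
    [0,-0.4,0,0,0,0,1]
  ]
}}

```text
clock: 18.1
position: [0.5574, 0.0837, 0.1009]
ee_rot: [0.0, 0.001, 1.0, 0.0]
contact_force: [0.2, 0.3, -1.2]
width: 0.0173
gripper_force: 44.0
```

>>> {"fn": "servo_tool", "kwargs": {
  "increments": [
    [0,-0.4,0,0,0,0,1],
    [0,-0.4,0,0,0,0,1],
    [0,-0.4,0,0,0,0,1],
    [0,-0.4,0,0,0,0,1],
    [0,-0.4,0,0,0,0,1]
  ]
}}

```text
clock: 18.6
position: [0.5574, 0.0638, 0.1009]
ee_rot: [0.0, 0.001, 1.0, 0.0]
contact_force: [0.1, -0.2, -1.2]
width: 0.0172
gripper_force: 44.0
```

```bash
python3 j.py; python3 -c "
from h import *
a=optics.get_image('wrist');cv2.imwrite('pics/w7.png',a[:,:,::-1])"
```

```text
18.6 [0.55739292 0.06379115 0.10086855] [ 0.07829826 -0.18875057 -1.20875074]
wrist [(0.64, [208.0, 207.0], array([0.558, 0.03 , 0.037]))]
top [(0.52, [251.0, 173.0], array([0.565, 0.031, 0.037])), (0.16, [208.0, 231.0], array([0.38 , 0.172, 0.037]))]
```

View pics/w7.png

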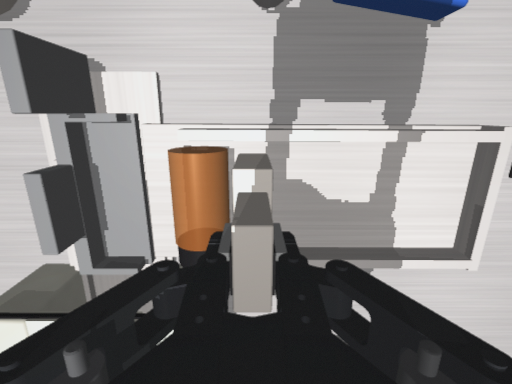

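The jar is straight across the lane at (200,195), just ahead of the paddle, with the tray bed open to its left. I'll keep pushing.

>>> {"fn": "servo_tool", "kwargs": {
  "increments": [
    [0,-0.4,0,0,0,0,1],
    [0,-0.4,0,0,0,0,1],
    [0,-0.4,0,0,0,0,1],
    [0,-0.4,0,0,0,0,1],
    [0,-0.4,0,0,0,0,1]
  ]
}}

```text
clock: 19.35
position: [0.5574, 0.0436, 0.1008]
ee_rot: [0.0, 0.001, 1.0, -0.0]
contact_force: [-1.0, -0.3, -0.8]
width: 0.0178
gripper_force: 44.0
```

>>> {"fn": "servo_tool", "kwargs": {
  "increments": [
    [0,-0.4,0,0,0,0,1],
    [0,-0.4,0,0,0,0,1],
    [0,-0.4,0,0,0,0,1],
    [0,-0.4,0,0,0,0,1],
    [0,-0.4,0,0,0,0,1]
  ]
}}

```text
clock: 19.85
position: [0.5573, 0.0238, 0.1008]
ee_rot: [0.0, 0.001, 1.0, 0.0]
contact_force: [-0.3, -0.4, -1.2]
width: 0.0174
gripper_force: 44.0
```

>>> {"fn": "servo_tool", "kwargs": {
  "increments": [
    [0,-0.4,0,0,0,0,1],
    [0,-0.4,0,0,0,0,1],
    [0,-0.4,0,0,0,0,1],
    [0,-0.4,0,0,0,0,1],
    [0,-0.4,0,0,0,0,1]
  ]
}}

```text
clock: 20.35
position: [0.5574, 0.0038, 0.1009]
ee_rot: [0.0, 0.001, 1.0, 0.0]
contact_force: [-0.5, 0.4, -1.6]
width: 0.0176
gripper_force: 44.0
```

```bash
python3 j.py
```

```text
20.35 [0.5573537  0.00375423 0.10088121] [-0.53524227  0.3558633  -1.64447658]
wrist [(0.83, [204.0, 208.0], array([ 0.559, -0.034,  0.037]))]
top [(0.52, [269.0, 176.0], array([ 0.554, -0.026,  0.037])), (0.51, [275.0, 172.0], array([ 0.566, -0.045,  0.037]))]
```

>>> {"fn": "servo_tool", "kwargs": {
  "increments": [
    [0,-0.3,0,0,0,0,1],
    [0,-0.3,0,0,0,0,1],
    [0,-0.3,0,0,0,0,1],
    [0,-0.2,0,0,0,0,1],
    [0,0,0,0,0,0,1]
  ]
}}

```text
clock: 21.05
position: [0.5573, -0.0072, 0.1008]
ee_rot: [0.0, 0.001, 1.0, 0.0]
contact_force: [0.9, -0.4, -1.1]
width: 0.0176
gripper_force: 44.0
```

```bash
python3 j.py; python3 -c "
from h import *
a=optics.get_image('wrist');cv2.imwrite('pics/w8.png',a[:,:,::-1])"
```

```text
21.05 [ 0.55732124 -0.00721657  0.100841  ] [ 0.87425644 -0.36086269 -1.13241898]
wrist [(0.85, [197.0, 203.0], array([ 0.555, -0.05 ,  0.037]))]
top [(0.64, [274.0, 173.0], array([ 0.565, -0.042,  0.037])), (0.42, [276.0, 179.0], array([ 0.544, -0.05 ,  0.037]))]
```

View pics/w8.png

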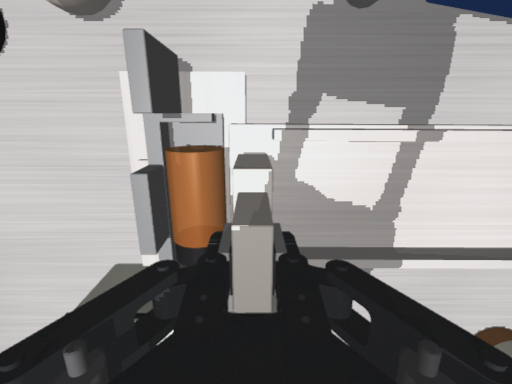

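The jar lies in the tray bed at (197,200), between the back wall and the lip. Now I'll return the paddle to the mat.

>>> {"fn": "servo_tool", "kwargs": {
  "increments": [
    [0,1,0,0,0,0,1],
    [0,2,-1,0,0,0,1],
    [0,2,-3,0,0,0,1],
    [1,3,-2,0,0,0,1],
    [1.2,4,0,0,0,0,1]
  ]
}}

```text
clock: 21.8
position: [0.5379, 0.1142, 0.1641]
ee_rot: [0.004, 0.001, 1.0, 0.0]
contact_force: [1.1, 0.7, -1.9]
width: 0.0175
gripper_force: 44.0
```

>>> {"fn": "servo_tool", "kwargs": {
  "increments": [
    [1.2,4.5,0,0,0,0,1],
    [1.2,4.5,0,0,0,0,1],
    [1.2,4.5,0,0,0,0,1],
    [1.2,4.5,0,0,0,0,1],
    [1.2,4,0,0,0,0,1]
  ]
}}

```text
clock: 22.3
position: [0.4744, 0.3361, 0.161]
ee_rot: [0.0, 0.0, 1.0, 0.0]
contact_force: [0.5, -0.1, -1.9]
width: 0.0176
gripper_force: 43.9
```

>>> {"fn": "servo_tool", "kwargs": {
  "increments": [
    [0.2,2.5,0,0,0,0,1],
    [0,0,0,0,0,0,1],
    [0,0,2,0,0,0,1],
    [0,0,2,0,0,0,1],
    [0,0,2,0,0,0,1]
  ]
}}

```text
clock: 22.8
position: [0.4734, 0.358, 0.1003]
ee_rot: [0.0, 0.001, 1.0, -0.0]
contact_force: [0.3, 0.1, -0.8]
width: 0.0178
gripper_force: 44.1
```

>>> {"fn": "servo_tool", "kwargs": {
  "increments": [
    [0,0,0.6,0,0,0,1],
    [0,0,0.5,0,0,0,1],
    [0,0,0.2,0,0,0,1],
    [0,0,0,0,0,0,1],
    [0,0,0,0,0,0,1]
  ]
}}

```text
clock: 23.3
position: [0.4743, 0.3584, 0.0887]
ee_rot: [0.001, 0.001, 1.0, 0.0]
contact_force: [-0.2, -0.0, -2.0]
width: 0.0175
gripper_force: 43.8
```

>>> {"fn": "servo_tool", "kwargs": {
  "increments": [
    [0,0,0.3,0,0,0,1],
    [0,0,0.2,0,0,0,1],
    [0,0,0.1,0,0,0,1],
    [0,0,0,0,0,0,1],
    [0,0,0,0,0,0,1]
  ]
}}

```text
clock: 23.8
position: [0.4737, 0.3582, 0.0819]
ee_rot: [0.0, 0.001, 1.0, 0.0]
contact_force: [0.6, 1.1, -0.2]
width: 0.0175
gripper_force: 43.9
```

>>> {"fn": "servo_tool", "kwargs": {
  "increments": [
    [0,0,0.1,0,0,0,1],
    [0,0,0.05,0,0,0,1],
    [0,0,0,0,0,0,1],
    [0,0,0,0,0,0,1],
    [0,0,0,0,0,0,1]
  ]
}}

```text
clock: 24.3
position: [0.4739, 0.3584, 0.0813]
ee_rot: [0.0, 0.001, 1.0, 0.0]
contact_force: [-1.3, -0.9, 5.8]
width: 0.0173
gripper_force: 44.8
```

>>> {"fn": "servo_tool", "kwargs": {
  "increments": [
    [0,0,0,0,0,0,-0.2],
    [0,0,0,0,0,0,-0.6],
    [0,0,0,0,0,0,-1],
    [0,0,0,0,0,0,-1],
    [0,0,0,0,0,0,-1]
  ]
}}

```text
clock: 24.8
position: [0.4737, 0.3582, 0.0802]
ee_rot: [-0.0, 0.001, 1.0, -0.0]
contact_force: [0.5, 0.3, 0.2]
width: 0.085
gripper_force: 0.0
```

>>> {"fn": "servo_tool", "kwargs": {
  "increments": [
    [0,0,-1.5,0,0,0,-1],
    [0,0,-4,0,0,0,-1],
    [0,0,-5,0,0,0,-1],
    [0,0,-4,0,0,0,-1],
    [0,0,0,0,0,0,-1]
  ]
}}

```text
clock: 25.3
position: [0.4769, 0.3601, 0.2322]
ee_rot: [0.006, 0.001, 1.0, 0.003]
contact_force: [-0.5, 0.8, 0.6]
width: 0.0856
gripper_force: 0.0
```

```bash
python3 - <<'E'
from fit import *
s=manip.get_state(); print(s["clock"],s["position"])
c=cal("wrist"); a=optics.get_image("wrist")[:,:,::-1].copy(); cv2.imwrite("pics/w9.png",a)
for l,z in dict(paddle_center=.058,paddle=.003,mat=.003).items():
    print(l,[(round(d["p"],2),np.round(d["at"]).tolist(),onz("wrist",d["at"],z,c)[:2].round(4).tolist()) for d in finder.tip_of(l,"wrist")[:2]])
def box(x,y,z): return [((-x,-y,z),(x,-y,z)),((x,-y,z),(x,y,z)),((x,y,z),(-x,y,z)),((-x,y,z),(-x,-y,z))]
S=[(np.array(p)/1e3,np.array(q)/1e3) for p,q in box(22,9,113)+box(36,12,63)]
print(fit(S,[(a,c)],[.474,.358,0],(.015,.015,.1)))
E
```

```text
25.3 [0.47690209 0.36010424 0.23221137]
paddle_center [(0.62, [251.0, 170.0], [0.4739, 0.3611])]
paddle [(0.57, [253.0, 156.0], [0.4654, 0.3637])]
mat [(0.96, [255.0, 167.0], [0.481, 0.3659])]
(array([0.47139472, 0.3591595 , 0.00636355]), np.float64(0.5506579279899597))
```

View pics/w9.png

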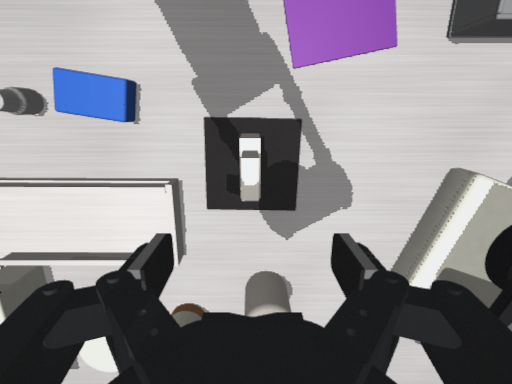

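The paddle stands upright near the mat centre at (250,165). Next I move over the tray's end tab.

>>> {"fn": "servo_tool", "kwargs": {
  "increments": [
    [0.3,-4.3,0,0,0,0,-1],
    [0.3,-4.3,0,0,0,0,-1],
    [0.3,-4.3,0,0,0,0,-1],
    [0.3,-4.3,0,0,0,0,-1],
    [0.3,-4.3,0,0,0,0,-1]
  ]
}}

```text
clock: 26.0
position: [0.457, 0.1415, 0.2234]
ee_rot: [-0.002, 0.0, 1.0, -0.0]
contact_force: [0.0, 0.2, 0.2]
width: 0.0853
gripper_force: 0.0
```

>>> {"fn": "servo_tool", "kwargs": {
  "increments": [
    [0.2,-4.3,0,0,0,0,-1],
    [0,-4.3,0,0,0,0,-1],
    [0,-4.3,0,0,0,0,-1],
    [0,-4.3,0,0,0,0,-1],
    [0,-4.2,0,0,0,0,-1]
  ]
}}

```text
clock: 26.5
position: [0.4549, -0.0722, 0.2236]
ee_rot: [-0.002, 0.001, 1.0, 0.001]
contact_force: [1.2, -0.1, -0.2]
width: 0.0853
gripper_force: 0.0
```

>>> {"fn": "servo_tool", "kwargs": {
  "increments": [
    [0,0,3,0,0,0,-1],
    [0,0,3,0,0,0,-1],
    [0,0,0,0,0,0,-1],
    [0,0,0,0,0,0,-1],
    [0,0,0,0,0,0,-1]
  ]
}}

```text
clock: 27.0
position: [0.457, -0.0707, 0.1661]
ee_rot: [0.001, 0.0, 1.0, -0.0]
contact_force: [-0.3, 0.0, -0.1]
width: 0.0852
gripper_force: 0.0
```

```bash
python3 - <<'E'
from fit import *
s=manip.get_state(); print(s["clock"],s["position"],s["ee_rot"])
c=cal("wrist"); a=optics.get_image("wrist")[:,:,::-1].copy(); cv2.imwrite("pics/w10.png",a)
for l,z in dict(tray_tab=.056,tray_rib=.048,jar=.032).items():
    print(l,[(round(d["p"],2),np.round(d["at"]).tolist(),onz("wrist",d["at"],z,c)[:2].round(4).tolist()) for d in finder.tip_of(l,"wrist")[:2]])
for P in ((.4315,-.077,.074),(.4315,-.065,.074),(.4875,-.077,.074),(.4875,-.065,.074)): print(proj("wrist",P,c).round(0))
print(cv2.imread("pics/w10.png",0)[140:141,225:290].tolist())
E
```

```text
27.0 [ 0.45700444 -0.07070539  0.16612431] [ 6.58856349e-04  2.40015315e-04  9.99999742e-01 -1.55996090e-04]
tray_tab [(0.92, [249.0, 189.0], [0.4567, -0.0727])]
tray_rib [(0.79, [242.0, 273.0], [0.5542, -0.0814]), (0.43, [395.0, 376.0], [0.6985, 0.106])]
jar [(0.67, [270.0, 266.0], [0.5546, -0.0495]), (0.38, [112.0, 139.0], [0.4113, -0.2095])]
[244. 167.]
[258. 167.]
[245. 227.]
[258. 227.]
[[195, 195, 194, 195, 194, 195, 195, 195, 196, 195, 195, 195, 195, 196, 196, 196, 196, 196, 196, 196, 197, 197, 197, 197, 197, 197, 197, 198, 198, 198, 197, 197, 197, 198, 198, 198, 199, 198, 198, 198, 199, 199, 199, 199, 200, 200, 199, 200, 200, 200, 200, 200, 201, 200, 200, 201, 200, 201, 201, 202, 201, 201, 201, 201, 202]]
```

View pics/w10.png

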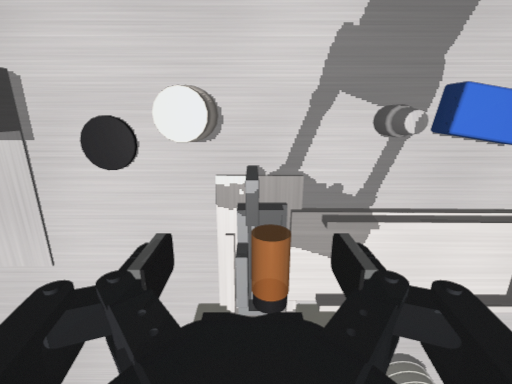

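The tab at (252,190) is centred between the fingers, and the jar at (270,265) lies in the tray. I'll go down, grip the tab and push.

>>> {"fn": "servo_tool", "kwargs": {
  "increments": [
    [0,-0.05,2,0,0,0,-1],
    [0,0,4,0,0,0,-1],
    [0,0,3.5,0,0,0,-1],
    [0,0,2,0,0,0,-1],
    [0,0,0.2,0,0,0,-1]
  ]
}}

```text
clock: 27.7
position: [0.4546, -0.0706, 0.0466]
ee_rot: [-0.002, 0.0, 1.0, 0.001]
contact_force: [-0.2, 0.2, 0.9]
width: 0.0856
gripper_force: 0.0
```

>>> {"fn": "servo_tool", "kwargs": {
  "increments": [
    [0,0,0,0,0,0,-0.4],
    [0,0,0,0,0,0,0.2],
    [0,0,0,0,0,0,0.6],
    [0,0,0,0,0,0,1],
    [0,0,0,0,0,0,1]
  ],
  "squeeze": 25
}}

```text
clock: 28.2
position: [0.4567, -0.0714, 0.049]
ee_rot: [0.001, 0.001, 1.0, -0.0]
contact_force: [-0.4, 0.6, 1.8]
width: 0.0126
gripper_force: 1.6
```

>>> {"fn": "servo_tool", "kwargs": {
  "increments": [
    [0,0,0,0,0,0,1],
    [0,0,0,0,0,0,1],
    [0,0,0,0,0,0,1],
    [0,0,0,0,0,0,1],
    [0,0,0,0,0,0,1]
  ]
}}

```text
clock: 28.7
position: [0.4566, -0.0713, 0.0491]
ee_rot: [0.001, 0.0, 1.0, -0.0]
contact_force: [-0.8, 1.4, 6.4]
width: 0.0118
gripper_force: 28.5
```

>>> {"fn": "servo_tool", "kwargs": {
  "increments": [
    [-0.2,0,0,0,0,0,1],
    [-0.5,0,0,0,0,0,1],
    [-0.7,0,0,0,0,0,1],
    [-0.7,0,0,0,0,0,1],
    [-0.7,0,0,0,0,0,1]
  ]
}}

```text
clock: 29.2
position: [0.4783, -0.0704, 0.0489]
ee_rot: [-0.006, -0.0, 1.0, 0.001]
contact_force: [-12.8, -0.3, 19.3]
width: 0.0116
gripper_force: 30.5
```

>>> {"fn": "servo_tool", "kwargs": {
  "increments": [
    [-0.7,0,0,0,0,0,1],
    [-0.7,0,0,0,0,0,1],
    [-0.7,0,0,0,0,0,1],
    [-0.7,0,0,0,0,0,1],
    [-0.7,0,0,0,0,0,1]
  ]
}}

```text
clock: 29.7
position: [0.5139, -0.0706, 0.0489]
ee_rot: [-0.005, 0.0, 1.0, 0.001]
contact_force: [-11.6, 0.7, 15.0]
width: 0.0118
gripper_force: 30.1
```

```bash
python3 - <<'E'
from fit import *
s=manip.get_state(); print(s["clock"],s["position"],s["contact_force"],s["width"])
c=cal("wrist"); optics.get_image("wrist")
for l,z in dict(tray_tab=.056,jar=.032).items():
    print(l,[(round(d["p"],2),np.round(d["at"]).tolist(),onz("wrist",d["at"],z,c)[:2].round(4).tolist()) for d in finder.tip_of(l,"wrist")[:2]])
E
```

```text
29.7 [ 0.5138508  -0.07061237  0.04889703] [-11.55341764   0.72907331  15.03935492] 0.01181878484461918
tray_tab [(0.58, [252.0, 254.0], [0.516, -0.07])]
jar []
```

>>> {"fn": "servo_tool", "kwargs": {
  "increments": [
    [-0.7,0,-0.1,0,0,0,1],
    [-0.7,0,0,0,0,0,1],
    [-0.7,0,0,0,0,0,1],
    [-0.7,0,0,0,0,0,1],
    [-0.7,0,0,0,0,0,1]
  ]
}}

```text
clock: 30.35
position: [0.5547, -0.0713, 0.049]
ee_rot: [-0.0, 0.001, 1.0, 0.0]
contact_force: [-2.0, -0.4, -1.5]
width: 0.0115
gripper_force: 27.5
```

>>> {"fn": "servo_tool", "kwargs": {
  "increments": [
    [-0.7,0,0,0,0,0,1],
    [-0.7,0,0,0,0,0,1],
    [-0.7,0,0,0,0,0,1],
    [-0.6,0,0,0,0,0,1],
    [-0.5,0,0,0,0,0,1]
  ]
}}

```text
clock: 30.85
position: [0.587, -0.0714, 0.0492]
ee_rot: [0.0, 0.001, 1.0, 0.0]
contact_force: [0.4, -0.3, -4.0]
width: 0.0117
gripper_force: 27.2
```

>>> {"fn": "servo_tool", "kwargs": {
  "increments": [
    [-0.4,0,0,0,0,0,1],
    [-0.3,0,0,0,0,0,1],
    [-0.3,0,0,0,0,0,1],
    [-0.3,0,0,0,0,0,1],
    [-0.3,0,0,0,0,0,1]
  ]
}}

```text
clock: 31.35
position: [0.5997, -0.0713, 0.0491]
ee_rot: [-0.003, 0.0, 1.0, 0.0]
contact_force: [-10.6, -0.6, 1.8]
width: 0.0117
gripper_force: 28.1
```

>>> {"fn": "servo_tool", "kwargs": {
  "increments": [
    [-0.1,0,0.1,0,0,0,1],
    [-0.1,0,0,0,0,0,1],
    [-0.1,0,0,0,0,0,1],
    [0,0,0,0,0,0,1],
    [0,0,0,0,0,0,1]
  ]
}}

```text
clock: 31.85
position: [0.5996, -0.0712, 0.0489]
ee_rot: [-0.005, 0.0, 1.0, 0.0]
contact_force: [-11.7, -0.9, 9.4]
width: 0.0116
gripper_force: 29.0
```

>>> {"fn": "servo_tool", "kwargs": {
  "increments": [
    [0.1,0,0,0,0,0,-0.2],
    [0,0,0,0,0,0,-0.6],
    [0,0,0,0,0,0,-0.8],
    [0,0,0,0,0,0,-0.8],
    [0,0,-0.5,0,0,0,-0.8]
  ]
}}

```text
clock: 32.35
position: [0.6042, -0.0713, 0.053]
ee_rot: [-0.0, 0.001, 1.0, 0.0]
contact_force: [0.3, -0.7, -0.1]
width: 0.077
gripper_force: 0.0
```

>>> {"fn": "servo_tool", "kwargs": {
  "increments": [
    [0,0,-2,0,0,0,-0.8],
    [0.5,0,-4,0,0,0,-0.8],
    [2,0,-5,0,0,0,-0.8],
    [4,0,-4,0,0,0,-0.8],
    [4,0,0,0,0,0,-0.8]
  ]
}}

```text
clock: 32.85
position: [0.5088, -0.0724, 0.2007]
ee_rot: [0.006, 0.0, 1.0, -0.002]
contact_force: [-0.9, -0.2, -0.6]
width: 0.0768
gripper_force: 0.0
```

>>> {"fn": "servo_tool", "kwargs": {
  "increments": [
    [0,0,0,0,0,0,-0.8],
    [0,0,0,0,0,0,-0.8],
    [0,0,0,0,0,0,-0.8],
    [0,0,0,0,0,0,-0.8],
    [0,0,0,0,0,0,-0.8]
  ]
}}

```text
clock: 33.35
position: [0.5061, -0.0714, 0.1946]
ee_rot: [-0.0, 0.0, 1.0, 0.0]
contact_force: [0.2, 0.3, 0.8]
width: 0.077
gripper_force: 0.0
```

```bash
python3 - <<'E'
from fit import *
s=manip.get_state(); print(s["clock"],s["position"],s["width"],np.abs(s["qd"]).max())
for n in ("wrist","top"):
    c=cal(n); a=optics.get_image(n)[:,:,::-1]; cv2.imwrite(f"pics/end_{n}.png",a)
    for l,z in dict(tray_tab=.056,paddle_center=.058).items():
        print(n,l,[(round(d["p"],2),np.round(d["at"]).tolist(),onz(n,d["at"],z,c)[:2].round(4).tolist()) for d in finder.tip_of(l,n)[:3]])
c=cal("wrist")
# tab free end: x=-112 from rib (home .6985 -> .5865), top z .074
print(proj("wrist",(.5865,-.071,.074),c)); g=cv2.imread("pics/end_wrist.png",0); u,v=proj("wrist",(.5865,-.071,.074),c).astype(int)
print(g[v-12:v+13,u].tolist())
E
```

```text
33.35 [ 0.50607233 -0.07140672  0.19458471] 0.07699102235781576 0.004193783588156594
wrist tray_tab [(0.65, [254.0, 261.0], [0.6002, -0.0683]), (0.33, [461.0, 72.0], [0.3984, 0.127])]
wrist paddle_center [(0.7, [262.0, 264.0], [0.6022, -0.0598])]
top tray_tab [(0.45, [369.0, 136.0], [0.6752, -0.3504]), (0.33, [236.0, 229.0], [0.3851, 0.0816])]
top paddle_center [(0.8, [164.0, 288.0], [0.2089, 0.3032]), (0.79, [146.0, 204.0], [0.4693, 0.3607]), (0.38, [381.0, 228.0], [0.3797, -0.3747])]
[251.8620549  259.07582198]
[60, 59, 60, 60, 59, 59, 59, 59, 59, 59, 60, 101, 148, 155, 154, 154, 154, 155, 154, 154, 153, 155, 154, 154, 154]
```

The tab's free end lies within about 1 mm of its expected fully-home position, and the paddle still stands on the mat.

```bash
python3 -c "
from rig import manip
print(manip.sign_off())"
```

```text
the job is handed in; nothing more can be done
None
```

I've handed the job in: the tray with the jar is home in the imager (its tab within about 1 mm by the wrist camera), though the jar wasn't visible to check once inside. The paddle stands on its mat, clock about 33.5 s of 72; sign-off gave no verdict.

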